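# Mount the vise carriage on a key-cutting machine

### The job

Take the key-vise carriage from its wooden stand and slide it onto the key-cutting machine's dovetail rail from the rail's free end, with its clamp knob on the robot's side and its front end pushed fully home against the machine's headstock. Then tighten the clamp knob fully, clockwise to its stop, let go, and leave the other things on the bench undisturbed.

Things in the scene. Friction and masses are not known exactly. Their poses are not given: they have to be found in the camera images.
- carriage: Key-vise carriage, loose, about 0.4 kg, parked upright on the stand. Origin: centre of underside; x: direction it slides onto the rail (front leads); y: away from the clamp knob; z up. Aluminium saddle 66 mm long (x), 48 wide (y -24 to 24), 26 high; on it a steel vise tower 66 long, 36 wide (y -12 to 24), z 26 to 64 mm, a thin key bow 14 mm higher. Ends and +y face flat.
- end_grip (a point): Point in the carriage at (0, 4, 44) mm, axes as the carriage's: grip here along x, fingers on the two end faces (66 mm apart). On the stand only this grip is free, as the fence bars the +y face; with it the carriage cannot go home, for a finger would be caught at the stop.
- tower_grip (a point): Point in the carriage at (14, 6, 50) mm, axes as the carriage's: grip here along y, across the 36 mm wide tower, ahead of the knob. Fingertips must stay above the saddle (z = 26) on the knob side. Free once the carriage is off the stand.
- groove (a point): Middle of the roof of the carriage's dovetail groove, at (0, 0, 11) mm in it. The groove runs along x through both ends, 11 mm deep, 23.6 mm wide at its mouth below, 36.4 at the roof. On the rail the roof rests on the rail's top, with about 1.2 mm of play to each side and 2 mm upwards.
- knob_grip (a point): Centre of the knob's black wing, at (-22, -45, 49) mm in the carriage. z: outward along the knob's axis, leaning 0.61 rad from the carriage's z to its -y; y: along the wing; x: across it, where the fingers close; turns with the knob. Wing 34 long, 10 thick, 20 high, on a 10 mm stem. The tower's edge is 35 mm from the axis: open the fingers no more than 45 mm here.
- clamp_knob (a joint): Knob angle: 0 loose, grows clockwise seen from outside (turning about knob_grip's -z), 1.35 rad is its stop, fully tight. Stiff, 0.1 N m, a little more from about 1.0 on, when a pad inside the groove grips the rail. Stays where it is let go. Starts below 0.2; at 1.0 and more the pad keeps the carriage off the rail.
- machine: Green key-cutting machine, fixed. Origin at bench level under the rail's middle; x: along the rail from its free end to the headstock; y: away from the robot. Bed 40 mm high, 60 wide; steel dovetail rail on it 12 high (top at 52), 20 wide at the foot, 34 at the top, full section x -55 to 55 mm. Carriage home: axes along the machine's, origin at (22, 0, 41) mm.
- rail_entry (a point): Middle of the rail's top at the tip of its free end, at (-67, 0, 52) mm in the machine. A lead-in nose tapers over the 12 mm from here to the full section, 4 mm narrower on each side and 2.5 mm lower at the tip.
- stop_face (a point): Point on the headstock's flat face, the stop for the carriage's front end, at (55, 0, 72) mm in the machine. Headstock 76 mm wide and 115 high, with a motor behind it up to x = 262 mm.
- stand: Fixed wooden parking stand under the carriage, axes nearly as the carriage's, origin at bench level. Plate 100 x 74 mm, 8 thick, on which the carriage stands; a fence 86 mm high, 90 long, 4 mm from the carriage's +y face; a lip 6 mm high at the -y side; both ends open.
- bare_bench (a point): Middle of a bare patch of bench between stand and machine, at least 60 mm all round, where the carriage can be set down to take another grip. Bench top at z = 0.
- oil_can: Bystander: steel oil can, 60 mm wide, 120 high.
- padlock: Bystander: brass padlock standing, 44 x 20 x 64 mm.
- screwdriver: Bystander: screwdriver lying.
- brush: Bystander: brush lying.
- pin_jar: Bystander: glass jar, 56 mm wide, 70 high.
- lock_barrel: Bystander: brass lock barrel, 50 mm long, 31 high.
- blank_tray: Bystander: steel tray 90 x 140 x 30 mm with key blanks.
Mind the look-alikes: they are no part of the job. What is shaped like the carriage but orange is not meant.

How it is judged:
By the outcome, as a careful person would: the job done as asked, in the order asked, and still so for the second after the job is handed in, with the robot touching nothing.
It also fails if it takes over 61 s, if anything falls off the work surface, if the arm or the gripper's body presses on something with over 40 N, if the wrist force passes 120 N, or if a joint passes its speed limit or range.

### The arm

A 7-joint arm with a two-finger parallel gripper is mounted at the origin on the work surface. World frame = base frame: x ahead of the robot, y to its left, z up, the work surface at z = 0. Lengths are in m, angles in rad, forces in N, time in s.
With the tool pointing down it reaches from about 0.425 to 0.95 m from the base axis. Payload 4.7 kg.
Tool frame: the origin (TCP) lies on the centre line of the jaws, within the pads' length; the fingertips stand 14 mm ahead of it and the grasp point (between the pads) lies 5 mm behind it; z points along the fingers, y is the line along which they close (so a half turn about z gives the same grasp; the last joint's range is limited). The gripper opens to 85 mm and grips with 20 to 120 N. Pads are 22 mm wide; open, the fingers measure 114 mm over their backs; the gripper's body (76 mm by 85 mm) begins 54 mm behind the grasp point. The pads swing forward as they close: fully open they stand 13 mm farther back than shut.
Start: joints at [1.249, 0.469, -0.049, 1.532, 0.024, 1.141, -0.082], TCP at [0.195, -0.646, 0.224] pointing down, gripper open.
Joint ranges: [-2.59, 2.59], [-0.33, 1.99], [-1.39, 1.29], [0.1, 2.45], [-1.04, 4.18], [0.21, 1.99], [-2.66, 2.66]. Speed limits (rad/s): [2.57, 2.57, 3.14, 3.14, 3.14, 3.14, 3.14].

### API

Orientations are given as a rotation vector (axis times angle).
In Python, from workcell import ctrl, imaging gives the robot as it stands. The module is installed in compiled form; this text tells all that it offers.
- The arm moves only by the tool servo_tool, never from a script. Its argument "increments" is a list of rows, each a list of 7 numbers: the shift along the tool's x, y, z normalised to -1 to 1, where 1 is 0.5 m, then the turn, a rotation vector about the tool's x, y, z normalised to -1 to 1, where 1 is 180 degrees, then the opening, from 0 (shut) to 1 (fully open). In form: [[tx, ty, tz, ax, ay, az, fingers], ...]. A call has 1 to 5 rows; each row is the pose to reach, as a shift and turn from the pose commanded when the call began, along the tool's axes at that moment, turning the shorter way round; what a row does not reach only later rows make up. A row lasts 1/8 s, in which the tool goes at most 62.5 mm and 10.7 degrees, less where a joint would pass 70% of its speed; a pose out of reach is approached as far as the arm can. A call with a number of a shift or a turn outside -1 to 1 is refused whole. A call with a gripper value outside its range is refused whole. The fingers move at their own pace and stop on an object; "newtons" is the grip in N (left out, the last holds). Time passes only in rows, so rows that repeat a pose let the fingers close. It gives the time, the measured TCP pose, the force, the opening and the grip force at its end, in the units of the state.
- ctrl.get_obs(): the state, without advancing time (a new reading comes with each control period).
- imaging.grab_frame(name): name is "side" or "top" or "wrist"; returns a dict with "color" (400x640x3 uint8, blue, green, red), "mtx" (3x3 intrinsics, pixels), "eye" and "attitude" of the camera in the world; the wrist camera has in their place "hand_eye" (4x4, takes a point from camera to tool coordinates, whose origin is the TCP and whose axes are the flange's). Camera axes: x right, y up, looking along -z (the intrinsics and any distortion apply to the point x, -y, -z); pixel columns grow to the right and rows downward; lengths in m; the calibration is good to about 2 mm. A picture is of the moment at which its call begins: read the wrist's pose just before it. There is no depth.
- ctrl.finish_job(): hands the job in; it is judged then, once.
The state is a dict: "t": time; "joint_positions": joint angles; "joint_velocities": joint speeds; "joint_efforts": joint torques, N m; "tcp_pos": TCP position; "tool_rot": TCP orientation; "force": force on the tool from outside, world axes, zero at the start; "moment": the same for the moment, N m; "opening": finger opening in m; "finger_force": force on a finger pad.
Only numpy, scipy, OpenCV 4.12 (cv2) and the standard library are available. Lean on these libraries where they do the work, as an engineer would, in place of code of your own. Each camera call takes 0.05 s, during which the arm holds its last target. There are 200 camera calls.

## Working session

There is one attempt and no reset: what is moved stays moved. The work goes in short steps, Python scripts to look and compute and a tool call to move; the robot and the scene stay as the last step left them, time stands still between calls to the robot, and variables do not carry over. Pictures are saved under pics/ and viewed, at most 13 in all, crops included, and the job is handed in when it is done.

Besides the shell and the picture viewer there is one more tool, called after ">>>" as name([rows], argument=value, ...), one row to a line, values as JSON. servo_tool: Moves the arm, as the interface text tells. Scaled input: -1 to 1 covers 0.5 m each way for a shift and 180 degrees each way for a turn. Its arguments: {"type":"object","properties":{"increments":{"type":"array","items":{"type":"array","items":{"type":"number","minimum":-1,"maximum":1}}},"newtons":{"type":"number"}},"required":["increments"]}

```bash
mkdir -p pics
python3 - <<'E'
from workcell import ctrl, imaging
import cv2,numpy as np
np.set_printoptions(precision=4,suppress=True)
o=ctrl.get_obs()
for k in ('t','tcp_pos','tool_rot','opening','force'): print(k,o[k])
for n in ('side','top'):
    f=imaging.grab_frame(n); cv2.imwrite(f'pics/{n}0.png',f['color'])
    print(n,{k:np.array(v) for k,v in f.items() if k!='color'})
E
```

```text
t 0.0
tcp_pos [ 0.1947 -0.6457  0.2232]
tool_rot [-3.106  -0.4581  0.0006]
opening 0.08499771557920864
force [ 0.5175 -0.0493 -0.1508]
side {'mtx': array([[502.3647,   0.    , 317.4497],
       [  0.    , 502.3647, 198.9548],
       [  0.    ,   0.    ,   1.    ]]), 'eye': array([ 0.3265, -0.7788,  1.0763]), 'attitude': array([ 0.7086, -0.0867, -0.2681])}
top {'mtx': array([[471.1751,   0.    , 325.5037],
       [  0.    , 471.1751, 188.679 ],
       [  0.    ,   0.    ,   1.    ]]), 'eye': array([0.2764, 0.0317, 1.4165]), 'attitude': array([ 0.1638, -0.1606, -1.5329])}
```

View pics/side0.png

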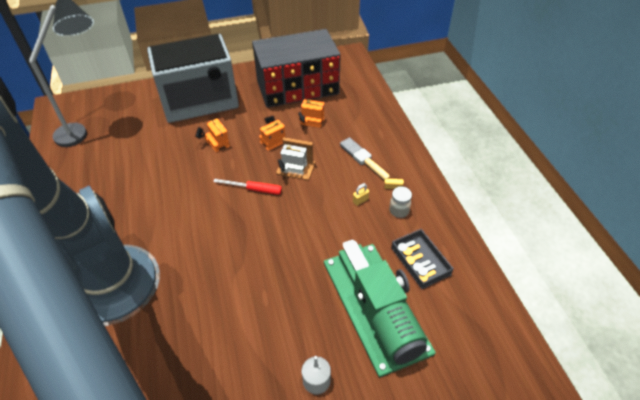

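View pics/top0.png

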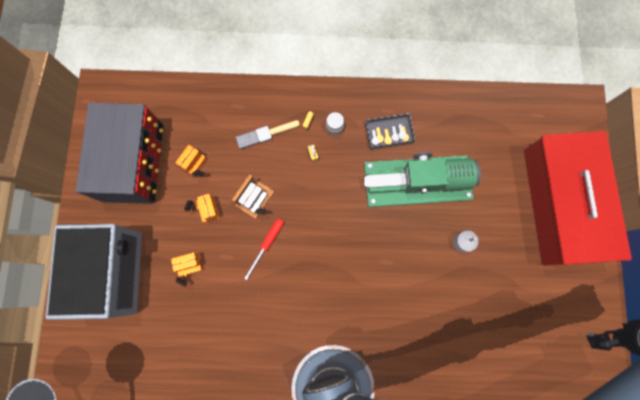

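The side and top pictures show the silver carriage on its stand (top ~(253,195)), the orange look-alikes to its left and below it, and the green machine with its rail's free end at the left (top ~(366,180)). Next I enlarge the carriage and the machine.

```bash
cat > h.py <<'E'
from workcell import ctrl, imaging
import cv2,numpy as np
from scipy.spatial.transform import Rotation as R
np.set_printoptions(precision=4,suppress=True)
def cam(f,o=None):
    if 'eye' in f: return np.array(f['eye']),R.from_rotvec(f['attitude']).as_matrix()
    H=np.array(f['hand_eye']); Rt=R.from_rotvec(o['tool_rot']).as_matrix()
    return Rt@H[:3,3]+o['tcp_pos'], Rt@H[:3,:3]
def p2w(K,e,A,u,v,z):
    d=A@np.array([(u-K[0,2])/K[0,0],-(v-K[1,2])/K[1,1],-1]); return e+d*(z-e[2])/d[2]
def w2p(K,e,A,p):
    q=(np.atleast_2d(p)-e)@A; return np.c_[K[0,2]-K[0,0]*q[:,0]/q[:,2], K[1,2]+K[1,1]*q[:,1]/q[:,2]]
E
python3 - <<'E'
from h import *
t=cv2.imread('pics/top0.png'); 
a=cv2.resize(t[160:230,215:295],(800,700),interpolation=cv2.INTER_CUBIC)[:600]
b=cv2.resize(t[145:215,355:485],None,fx=6,fy=6,interpolation=cv2.INTER_CUBIC)
a=cv2.resize(t[165:225,220:290],None,fx=6,fy=6,interpolation=cv2.INTER_CUBIC)[:,:420]
s=cv2.imread('pics/side0.png'); c=cv2.resize(s[130:190,265:325],None,fx=6,fy=6,interpolation=cv2.INTER_CUBIC)
im=np.zeros((600,800,3),np.uint8)
b=cv2.resize(t[155:210,360:425],None,fx=6,fy=6,interpolation=cv2.INTER_CUBIC)
im[:360,:420]=a; im[:360,440:800]=c; 
cv2.imwrite('pics/c1.png',im)
E
```

```text
(no output)
```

View pics/c1.png

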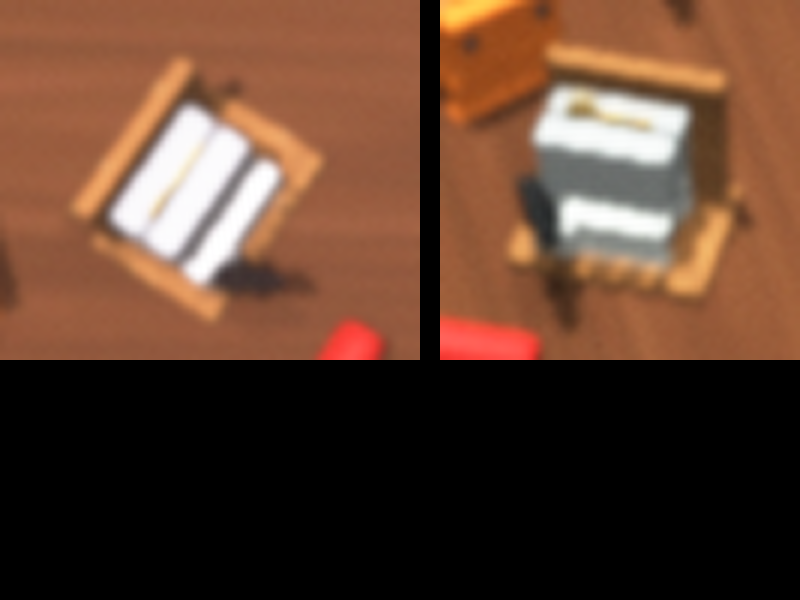

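Run:
```python
from h import *
f=imaging.grab_frame('top');K=np.array(f['mtx']);e,A=cam(f)
P=[p2w(K,e,A,220+u/6-.4,165+v/6-.4,.072) for u,v in [(190,103),(108,217),(250,145),(170,260)]]
print(np.array(P))
x=P[0]-P[1]+P[2]-P[3]; c=np.mean(P,0); yaw=np.arctan2(x[1],x[0]); print('c',c,np.degrees(yaw),[np.linalg.norm(P[i]-P[j]) for i,j in((0,1),(2,3),(0,2),(1,3))])
x=np.array([np.cos(yaw),np.sin(yaw),0]);y=np.array([-x[1],x[0],0])
print('carriage origin',c-6*y/1000,'endgrip',c-2*y/1000)
for u,v,z in [(365.5,181,.05),(407,179,.052)]: print('rail',p2w(K,e,A,u,v,z))
b=cv2.resize(f['color'][145:215,355:485],None,fx=6,fy=6,interpolation=cv2.INTER_CUBIC);cv2.imwrite('pics/m.png',b)
o=ctrl.get_obs();print(R.from_rotvec(o['tool_rot']).as_matrix(),np.array(imaging.grab_frame('wrist')['hand_eye']))
```

```text
[[0.573  0.2567 0.072 ]
 [0.5153 0.2927 0.072 ]
 [0.553  0.2262 0.072 ]
 [0.4952 0.2613 0.072 ]]
c [0.5341 0.2592 0.072 ] -31.635049278460997 [np.float64(0.0679609231307854), np.float64(0.06761049426222353), np.float64(0.036427148258164316), np.float64(0.03719915517672716)]
carriage origin [0.531  0.2541 0.072 ] endgrip [0.5331 0.2575 0.072 ]
rail [ 0.591 -0.079  0.05 ]
rail [ 0.6006 -0.2021  0.052 ]
[[ 0.9574  0.2887 -0.0004]
 [ 0.2887 -0.9574  0.0014]
 [-0.     -0.0014 -1.    ]] [[-0.0004  0.951   0.3091  0.0807]
 [ 1.      0.0001  0.0009  0.0015]
 [ 0.0008  0.3091 -0.951  -0.1497]
 [ 0.      0.      0.      1.    ]]
```

View pics/m.png

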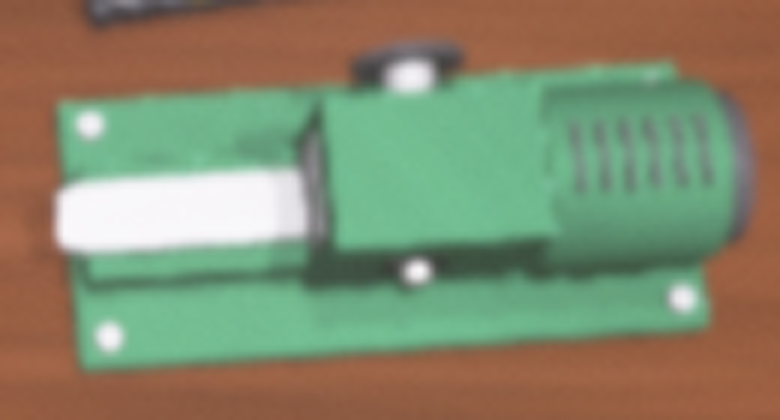

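```bash
cat >> h.py <<'E'
def down(yaw):  # tool y at world yaw (deg), z down
    a=np.radians(yaw);c,s=np.cos(a),np.sin(a); return np.array([[-0*c+-s,c,0],[c,s,0],[0,0,-1.]]) if 0 else np.c_[[-s,c,0][::1],[c,s,0],[0,0,-1]]
def inc(p,Rt,o=None,p0=None,R0=None):
    o=o or ctrl.get_obs(); p0=np.array(o['tcp_pos']) if p0 is None else np.array(p0)
    R0=R.from_rotvec(o['tool_rot']).as_matrix() if R0 is None else R0
    return np.r_[R0.T@(np.array(p)-p0)/.5, R.from_matrix(R0.T@Rt).as_rotvec()/np.pi]
E
python3 - <<'E'
from h import *
print(np.linalg.det(down(30)))
print(inc([.59,-.10,.28],down(3.5)), inc([.42,-.35,.28],down(-40)))
f=imaging.grab_frame('top');K=np.array(f['mtx']);e,A=cam(f)
for n,u,v in [('padlock',312,153),('sdrv',283,222),('stand',274,191),('plate',365,165),('plate2',369,206),('jar',335,122),('oil',466,241),('brl',308,119)]: print(n,p2w(K,e,A,u,v,0.01))
E
```

```text
1.0
[ 1.072  -0.8174 -0.1117 -0.0003 -0.0002 -0.4263] [ 0.6022 -0.4368 -0.1122 -0.0004 -0.0001 -0.1846]
padlock [0.6839 0.0848 0.01  ]
sdrv [0.4659 0.1638 0.01  ]
stand [0.5601 0.196  0.01  ]
plate [ 0.6508 -0.08    0.01  ]
plate2 [ 0.523  -0.0939  0.01  ]
jar [0.7874 0.0163 0.01  ]
oil [ 0.4264 -0.3844  0.01  ]
brl [0.7946 0.1016 0.01  ]
```

>>> servo_tool([
  [0.12,-0.09,-0.11,0,0,-0.04,1],
  [0.24,-0.18,-0.11,0,0,-0.08,1],
  [0.36,-0.27,-0.11,0,0,-0.12,1],
  [0.48,-0.36,-0.11,0,0,-0.16,1],
  [0.6,-0.44,-0.11,0,0,-0.2,1],
], newtons=80)

```text
t: 0.88
tcp_pos: [0.3746, -0.4046, 0.2789]
tool_rot: [2.811, 1.401, 0.0]
force: [1.1, -1.1, 0.1]
opening: 0.0855
finger_force: 0.0
```

Run:
```python
from h import *
print(inc([.59,-.10,.28],down(3.5)),ctrl.get_obs()['tcp_pos'])
```

```text
[ 0.7458 -0.0226 -0.0026  0.0002  0.0002 -0.225 ] [ 0.3746 -0.4046  0.2789]
```

>>> servo_tool([
  [0.12,0,0,0,0,-0.05,1],
  [0.24,0,0,0,0,-0.1,1],
  [0.36,0,0,0,0,-0.15,1],
  [0.48,0,0,0,0,-0.2,1],
  [0.6,0,0,0,0,-0.22,1],
])

```text
t: 1.5
tcp_pos: [0.5561, -0.1662, 0.2786]
tool_rot: [2.172, 2.269, -0.0]
force: [0.7, -1.0, 0.6]
opening: 0.0857
finger_force: 0.0
```

>>> servo_tool([
  [0.07,0.08,0,0,0,0,1],
  [0.07,0.08,0,0,0,0,1],
  [0.07,0.08,0,0,0,0,1],
])

```text
t: 1.88
tcp_pos: [0.5933, -0.1315, 0.2781]
tool_rot: [-2.175, -2.266, 0.002]
force: [-0.1, -0.6, -0.8]
opening: 0.0856
finger_force: 0.0
```

Run:
```python
from h import *
o=ctrl.get_obs();f=imaging.grab_frame('wrist');cv2.imwrite('pics/w1.png',f['color'])
K=np.array(f['mtx']);print(K.ravel(),f.keys(),o['tcp_pos'],o['tool_rot'])
np.savez('w1.npz',K=K,H=f['hand_eye'],p=o['tcp_pos'],r=o['tool_rot'])
```

```text
[341.3919   0.     314.4069   0.     341.3919 201.5834   0.       0.
   1.    ] dict_keys(['color', 'mtx', 'hand_eye']) [ 0.5933 -0.1315  0.2781] [-2.1751 -2.2664  0.0019]
```

View pics/w1.png

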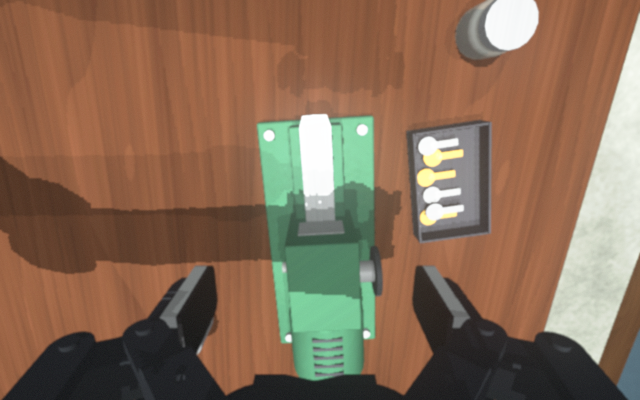

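The rail is the white strip with its tip at about (315,116) and its headstock end at about (319,221). Next I fit its midline.

Run:
```python
from h import *
d=np.load('w1.npz');K=d['K'];e,A=cam({'hand_eye':d['H']},{'tcp_pos':d['p'],'tool_rot':d['r']})
g=cv2.cvtColor(cv2.imread('pics/w1.png'),cv2.COLOR_BGR2HSV).astype(int)
rows=[]
for v in range(112,226,4):
    m=np.where(g[v,290:350,1]<60)[0]
    if len(m): rows.append((v,290+m[0],290+m[-1])); 
print(rows)
M=[]
for v,a,b in rows:
    if 135<=v<=205:
        P,Q=p2w(K,e,A,a-.5,v,.052),p2w(K,e,A,b+.5,v,.052); M.append(np.r_[(P+Q)/2,np.linalg.norm(P-Q)])
M=np.array(M);p=np.polyfit(M[:,1],M[:,0],1);yaw=np.degrees(np.arctan2(-p[0],-1));print('yaw',yaw,'width',M[:,3].mean(),'resid',np.std(M[:,0]-np.polyval(p,M[:,1])))
u=np.array([np.cos(np.radians(yaw)),np.sin(np.radians(yaw))])
tip=p2w(K,e,A,315,115,.0495);print('tip',tip,np.polyval(p,tip[1]))
print('headstock foot',p2w(K,e,A,320,221,.052), 'head top edge front', p2w(K,e,A,320,238,.115))
for q in [(259,123),(374,117)]: print('plate corner',p2w(K,e,A,*q,.006))
```

```text
[(116, np.int64(301), np.int64(349)), (120, np.int64(290), np.int64(329)), (124, np.int64(299), np.int64(331)), (128, np.int64(298), np.int64(331)), (132, np.int64(299), np.int64(331)), (136, np.int64(299), np.int64(331)), (140, np.int64(299), np.int64(331)), (144, np.int64(300), np.int64(332)), (148, np.int64(300), np.int64(332)), (152, np.int64(300), np.int64(332)), (156, np.int64(300), np.int64(332)), (160, np.int64(301), np.int64(332)), (164, np.int64(301), np.int64(332)), (168, np.int64(301), np.int64(333)), (172, np.int64(302), np.int64(333)), (176, np.int64(302), np.int64(333)), (180, np.int64(302), np.int64(333)), (184, np.int64(303), np.int64(333)), (188, np.int64(303), np.int64(334)), (192, np.int64(302), np.int64(334)), (196, np.int64(303), np.int64(334)), (200, np.int64(304), np.int64(334)), (204, np.int64(304), np.int64(335)), (208, np.int64(304), np.int64(335)), (212, np.int64(304), np.int64(335)), (216, np.int64(305), np.int64(335)), (220, np.int64(292), np.int64(342)), (224, np.int64(298), np.int64(343))]
yaw 174.11412232519848 width 0.036334340452758615 resid 0.0002711494637375513
tip [ 0.5932 -0.0782  0.0495] 0.5919245404148031
headstock foot [ 0.6041 -0.1991  0.052 ] head top edge front [ 0.6029 -0.1928  0.115 ]
plate corner [ 0.5262 -0.0932  0.006 ]
plate corner [ 0.6644 -0.0805  0.006 ]
```

Run:
```python
from h import *
print(inc([.533,.2575,.19],down(-31.6)))
```

```text
[ 0.7841 -0.0889  0.1757 -0.0002  0.0004  0.1881]
```

>>> servo_tool([
  [0.12,-0.013,0,0,0,0.03,1],
  [0.24,-0.026,0,0,0,0.07,1],
  [0.36,-0.04,0.02,0,0,0.11,1],
  [0.48,-0.053,0.08,0,0,0.15,1],
  [0.59,-0.066,0.12,0,0,0.188,1],
])

```text
t: 2.55
tcp_pos: [0.5485, 0.1602, 0.2184]
tool_rot: [2.745, 1.524, -0.0]
force: [0.4, -0.5, -0.7]
opening: 0.0854
finger_force: 0.0
```

Run:
```python
from h import *
print(inc([.533,.2575,.19],down(-31.6)))
```

```text
[ 0.1487 -0.1293  0.0564  0.0005  0.0003 -0.0019]
```

>>> servo_tool([
  [0.07,-0.06,0.03,0,0,0,1],
  [0.135,-0.12,0.055,0,0,0,1],
  [0.135,-0.12,0.055,0,0,0,1],
  [0.135,-0.12,0.055,0,0,0,1],
])

```text
t: 3.05
tcp_pos: [0.5336, 0.248, 0.1915]
tool_rot: [2.741, 1.531, -0.0]
force: [0.5, -0.2, 0.2]
opening: 0.0854
finger_force: 0.0
```

Run:
```python
from h import *
o=ctrl.get_obs();f=imaging.grab_frame('wrist');K=np.array(f['mtx']);e,A=cam(f,o)
a=np.radians(-31.6);x=np.array([np.cos(a),np.sin(a),0]);y=np.array([-x[1],x[0],0]);c=np.array([.531,.2541,.008])
im=f['color'].copy()
pts=np.array([c+x*i+y*j+[0,0,k] for i,j,k in [(.033,.024,.064),(-.033,.024,.064),(-.033,-.012,.064),(.033,-.012,.064)]])
px=w2p(K,e,A,pts);print(px)
cv2.polylines(im,[np.round(px*16).astype(int)],True,(0,0,255),1,shift=4)
cv2.imwrite('pics/w2.png',im)
print(o['tcp_pos'],inc([.533,.2575,.045],down(-31.6)))
```

```text
[[346.5033 158.6434]
 [263.6454 158.7269]
 [265.6786 201.7   ]
 [345.2738 201.6109]]
[0.5336 0.248  0.1915] [ 0.016  -0.0124  0.2934  0.0005  0.0002 -0.0005]
```

View pics/w2.png

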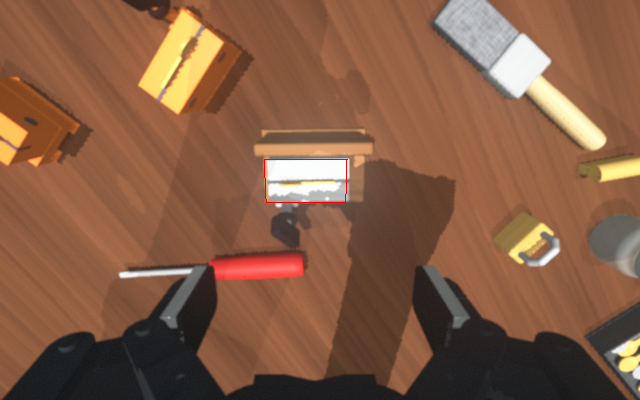

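The predicted red outline sits on the carriage's tower top (264–347, 158–202) to within about 1–2 px, so I descend.

>>> servo_tool([
  [0.016,-0.012,0.1,0,0,0,1],
  [0.016,-0.012,0.2,0,0,0,1],
  [0.016,-0.012,0.26,0,0,0,1],
  [0.016,-0.012,0.292,0,0,0,1],
  [0.016,-0.012,0.292,0,0,0,0.6],
], newtons=80)

```text
t: 3.72
tcp_pos: [0.5322, 0.2589, 0.0451]
tool_rot: [2.741, 1.533, -0.001]
force: [0.1, -0.6, 0.8]
opening: 0.07
finger_force: 0.5
```

>>> servo_tool([
  [0,0,0,0,0,0,0.4],
  [0,0,0,0,0,0,0.4],
  [0,0,0,0,0,0,0.4],
  [0,0,0,0,0,0,0.4],
], newtons=80)

```text
t: 4.22
tcp_pos: [0.533, 0.2604, 0.0467]
tool_rot: [2.74, 1.535, 0.004]
force: [0.9, -1.4, 6.1]
opening: 0.0643
finger_force: 90.0
```

Run:
```python
from h import *
print(ctrl.get_obs()['tcp_pos'])
```

```text
[0.533  0.2604 0.0467]
```

>>> servo_tool([
  [0,0,-0.05,0,0,0,0.4],
  [0,0,-0.12,0,0,0,0.4],
  [0,0,-0.2,0,0,0,0.4],
  [0,0,-0.2,0,0,0,0.4],
])

```text
t: 4.72
tcp_pos: [0.5329, 0.2615, 0.1476]
tool_rot: [-2.74, -1.536, -0.008]
force: [-0.0, 0.8, -4.5]
opening: 0.0636
finger_force: 90.4
```

Run:
```python
from h import *
print(ctrl.get_obs()['tcp_pos'],inc([.574,.0604,.147],down(-84.5)))
```

```text
[0.5329 0.2615 0.1476] [-0.3002  0.2799  0.0006  0.0001 -0.0018  0.2947]
```

>>> servo_tool([
  [-0.06,0.056,0,0,0,0.055,0.4],
  [-0.12,0.112,0,0,0,0.11,0.4],
  [-0.18,0.168,0,0,0,0.165,0.4],
  [-0.24,0.224,0,0,0,0.22,0.4],
  [-0.3,0.28,0,0,0,0.275,0.4],
])

```text
t: 5.35
tcp_pos: [0.5712, 0.0575, 0.1427]
tool_rot: [3.132, 0.239, -0.007]
force: [1.0, 0.2, -3.7]
opening: 0.0638
finger_force: 90.4
```

>>> servo_tool([
  [0,0,0.04,0,0,0.02,0.4],
  [0,0,0.1,0,0,0.02,0.4],
  [0,0,0.15,0,0,0.02,0.4],
  [0,0,0.18,0,0,0.02,0.4],
  [0,0,0.18,0,0,0.02,0.4],
])

```text
t: 5.98
tcp_pos: [0.5712, 0.059, 0.0533]
tool_rot: [3.138, 0.149, -0.007]
force: [-0.3, 0.0, -4.2]
opening: 0.0637
finger_force: 90.2
```

Run:
```python
from h import *
print(ctrl.get_obs()['tcp_pos'],inc([.574,.0604,.040],down(-84.5)))
```

```text
[0.5712 0.059  0.0533] [ 0.006  -0.0024  0.0265  0.0001  0.0015 -0.0003]
```

>>> servo_tool([
  [0,0,0.02,0,0,0,0.4],
  [0,0,0.027,0,0,0,0.4],
  [0,0,0.027,0,0,0,0.4],
])

```text
t: 6.35
tcp_pos: [0.573, 0.0592, 0.042]
tool_rot: [3.138, 0.149, 0.0]
force: [-0.4, 0.1, -4.0]
opening: 0.0634
finger_force: 90.3
```

>>> servo_tool([
  [0,0,0.004,0,0,0,0.4],
  [0,0,0.007,0,0,0,0.4],
  [0,0,0.007,0,0,0,0.4],
])

```text
t: 6.72
tcp_pos: [0.5733, 0.0592, 0.0388]
tool_rot: [3.138, 0.149, 0.001]
force: [-0.5, -0.3, -2.5]
opening: 0.0636
finger_force: 90.5
```

>>> servo_tool([
  [0,0,0.001,0,0,0,1],
  [0,0,0.001,0,0,0,1],
  [0,0,-0.05,0,0,0,1],
  [0,0,-0.15,0,0,0,1],
  [0,0,-0.22,0,0,0,1],
])

```text
t: 7.35
tcp_pos: [0.5738, 0.0595, 0.1508]
tool_rot: [-3.138, -0.149, -0.004]
force: [0.3, 1.1, -0.4]
opening: 0.0857
finger_force: 0.0
```

Run:
```python
from h import *
yaw=-84.5;a=np.radians(yaw);x=np.array([np.cos(a),np.sin(a),0]);y=np.array([-x[1],x[0],0])
c=np.array([.5733,.0592,0])-.004*y
t=c+.014*x+.006*y; t[2]=.15
print(c,t,inc(t,down(5.5)),ctrl.get_obs()['tcp_pos'])
```

```text
[0.5693 0.0588 0.    ] [0.5766 0.0455 0.15  ] [ 0.003   0.0284  0.0017  0.0007 -0.0007 -0.5003] [0.5738 0.0595 0.1508]
```

>>> servo_tool([
  [0,0.01,0,0,0,-0.055,1],
  [0,0.02,0,0,0,-0.11,1],
  [0.003,0.028,0,0,0,-0.165,1],
  [0.003,0.028,0,0,0,-0.22,1],
  [0.003,0.028,0,0,0,-0.275,1],
])

```text
t: 7.98
tcp_pos: [0.576, 0.0453, 0.1488]
tool_rot: [2.783, 1.456, 0.001]
force: [-0.4, -0.0, 0.8]
opening: 0.0852
finger_force: 0.0
```

>>> servo_tool([
  [0,0,0,0,0,-0.055,1],
  [0,0,0,0,0,-0.11,1],
  [0,0,0,0,0,-0.165,1],
  [0,0,0,0,0,-0.22,1],
  [0,0,0,0,0,-0.22,1],
])

```text
t: 8.6
tcp_pos: [0.576, 0.0453, 0.1486]
tool_rot: [2.134, 2.305, 0.001]
force: [0.2, 0.4, -0.4]
opening: 0.0857
finger_force: 0.0
```

Run:
```python
from h import *
o=ctrl.get_obs();f=imaging.grab_frame('wrist');K=np.array(f['mtx']);e,A=cam(f,o)
a=np.radians(-84.5);x=np.array([np.cos(a),np.sin(a),0]);y=np.array([-x[1],x[0],0]);c=np.array([.5693,.0588,0])
pts=np.array([c+x*i+y*j+[0,0,k] for i,j,k in [(.033,.024,.064),(-.033,.024,.064),(-.033,-.012,.064),(.033,-.012,.064)]])
px=w2p(K,e,A,pts);print(px)
x0,y0=np.maximum(px.mean(0)-[100,75],0).astype(int)
im=cv2.resize(f['color'][y0:y0+150,x0:x0+200],None,fx=4,fy=4,interpolation=cv2.INTER_CUBIC)
cv2.polylines(im,[np.round(((px-[x0,y0])*4+1.5)*16).astype(int)],True,(0,0,255),1,shift=4)
cv2.imwrite('pics/w3.png',im);print(x0,y0)
np.savez('w3.npz',K=K,H=f['hand_eye'],p=o['tcp_pos'],r=o['tool_rot'])
t=c+.014*x+.006*y;t[2]=.046
print(o['tcp_pos'],inc(t,down(5.5)))
```

```text
[[337.8566 228.1662]
 [338.0146 138.3004]
 [285.1706 139.3496]
 [289.2656 229.0663]]
212 108
[0.576  0.0453 0.1486] [ 0.0003  0.0014  0.2051  0.0001 -0.     -0.0064]
```

View pics/w3.png

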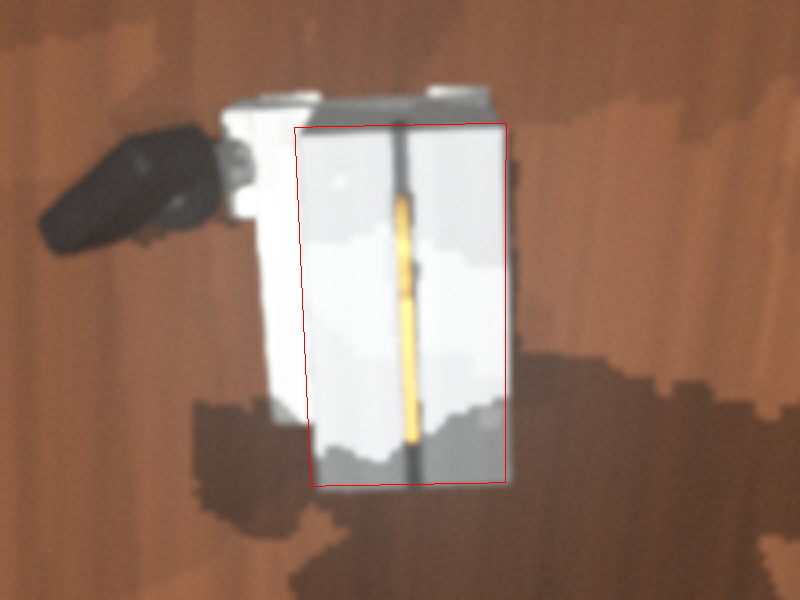

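The tower outline (crop ~295–512 × 125–487) matches the prediction within about 1 mm, with the knob at the upper left (~(125,190)). I descend to the tower grip.

>>> servo_tool([
  [0,0.003,0.08,0,0,0,1],
  [0,0.003,0.15,0,0,0,1],
  [0,0.003,0.19,0,0,0,1],
  [0,0.003,0.203,0,0,0,0.7],
  [0,0.003,0.203,0,0,0,0.2],
], newtons=60)

```text
t: 9.28
tcp_pos: [0.5778, 0.0458, 0.0474]
tool_rot: [2.132, 2.307, 0.001]
force: [-1.2, 0.2, 1.1]
opening: 0.0512
finger_force: 0.0
```

>>> servo_tool([
  [0,0,0,0,0,0,0.2],
  [0,0,0,0,0,0,0.2],
  [0,0,0,0,0,0,0.2],
  [0,0,0,0,0,0,0.2],
])

```text
t: 9.78
tcp_pos: [0.5778, 0.0457, 0.0484]
tool_rot: [2.131, 2.306, 0.001]
force: [-3.3, -1.0, 6.3]
opening: 0.0339
finger_force: 59.7
```

Run:
```python
from h import *
o=ctrl.get_obs();M=R.from_rotvec(o['tool_rot']).as_matrix();print(o['tcp_pos'],np.degrees(np.arctan2(M[1,1],M[0,1])),M[:,2])
```

```text
[0.5778 0.0457 0.0484] 4.5250480155696815 [ 0.0017 -0.0003 -1.    ]
```

>>> servo_tool([
  [0,0,-0.03,0,0,0,0.2],
  [0,0,-0.07,0,0,0,0.2],
  [0,0,-0.1,0,0,0,0.2],
  [-0.06,0.005,-0.1,0,0,0,0.2],
  [-0.1,0.01,-0.1,0,0,0,0.2],
])

```text
t: 10.4
tcp_pos: [0.5866, -0.0058, 0.0977]
tool_rot: [2.132, 2.305, -0.0]
force: [0.9, -0.4, -3.9]
opening: 0.0342
finger_force: 60.6
```

Run:
```python
from h import *
o=ctrl.get_obs();M=R.from_rotvec(o['tool_rot']).as_matrix();print(o['tcp_pos'],np.degrees(np.arctan2(M[1,1],M[0,1])),M[:,2],inc([.595,-.0466,.0925],down(5.5)))
```

```text
[ 0.5866 -0.0058  0.0977] 4.4669378243258455 [ 0.0008 -0.0011 -1.    ] [-0.0827  0.0104  0.0105  0.0002  0.0004 -0.0057]
```

>>> servo_tool([
  [-0.04,0.01,0.01,0,0,-0.005,0.2],
  [-0.072,0.01,0.01,0,0,-0.005,0.2],
  [-0.072,0.01,0.01,0,0,-0.005,0.2],
  [-0.072,0.01,0.01,0,0,-0.005,0.2],
])

```text
t: 10.9
tcp_pos: [0.5939, -0.0383, 0.0921]
tool_rot: [-2.112, -2.325, -0.001]
force: [0.3, 0.9, -4.7]
opening: 0.0343
finger_force: 60.7
```

Run:
```python
from h import *
o=ctrl.get_obs();M=R.from_rotvec(o['tool_rot']).as_matrix();print(o['tcp_pos'],np.degrees(np.arctan2(M[1,1],M[0,1])),M[:,2],inc([.595,-.0466,.0925],down(5.5)))
f=imaging.grab_frame('wrist')
g=imaging.grab_frame('side')
K=np.array(g['mtx']);e,A=cam(g);px=w2p(K,e,A,[.595,-.06,.07])[0];x0,y0=(px-[40,40]).astype(int)
im=np.zeros((600,800,3),np.uint8)
im[:400,:400]=cv2.resize(f['color'][100:300,210:410],None,fx=2,fy=2,interpolation=cv2.INTER_CUBIC)
im[:400,400:]=cv2.resize(g['color'][y0:y0+80,x0:x0+80],None,fx=5,fy=5,interpolation=cv2.INTER_CUBIC)
print(x0,y0);cv2.imwrite('pics/w4.png',im[:400]);cv2.imwrite('pics/w4full.png',f['color'])
np.savez('w4.npz',K=np.array(f['mtx']),H=f['hand_eye'],p=o['tcp_pos'],r=o['tool_rot'])
```

```text
[ 0.5939 -0.0383  0.0921] 5.4780034507955655 [ 0.0001  0.001  -1.    ] [-0.0168  0.0007 -0.0008  0.0001 -0.0003 -0.0001]
307 189
```

View pics/w4.png

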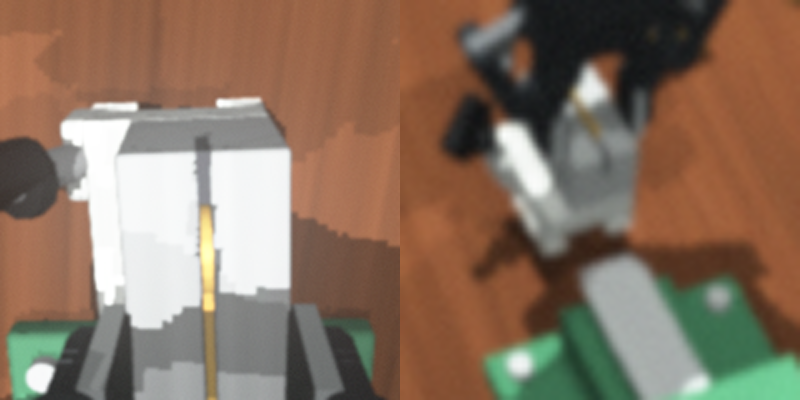

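The wrist shot shows the tower held with the rail hidden below. The side crop shows the rail tip corners at about (582,268)/(640,255), with the saddle's front feet just short of them at about (550,250)/(625,225). I check the lateral fit from these.

Run:
```python
from h import *
g=imaging.grab_frame('side');K=np.array(g['mtx']);e,A=cam(g)
v=np.array([.9954,.0958]);O=np.array([.5984,-.1447])
# side: predicted pixel (crop x5) of model points
u=np.array([.0958,-.9954])
def show(n,a,b,z,o):
    p=np.r_[o+a*u+b*v,z];q=w2p(K,e,A,p)[0];print(n,(q-[307,189])*5+400*np.array([1,0])+2)
for b in(-.013,.013): show('tip',-.067,b,.0495,O)
for b in(-.017,.017): show('sec',-.055,b,.052,O)
for b in(-.017,.017): show('sec far',.0,b,.052,O)
c=np.array([.5939,-.0383])-.014*u-.006*v; print('c',c,'mach xy',(c-O)@u,(c-O)@v)
for b in(-.024,-.0118,.0118,.024): show('foot',.033,b,.0921-.0484,c)
for b in(-.012,.024): show('tower top front',.033,b,.0921-.0484+.064,c)
```

```text
tip [583.411  266.9921]
tip [630.8094 251.4403]
sec [585.663  284.6563]
sec [648.0411 264.0759]
sec far [630.4805 370.8262]
sec far [694.2866 349.1342]
c [ 0.5866 -0.0249] mach xy -0.1203416432 -0.000286172800000091
foot [546.8619 250.166 ]
foot [568.9893 242.9686]
foot [611.5204 229.1347]
foot [633.3669 222.0287]
tower top front [571.5766 165.2959]
tower top front [638.8305 143.9312]
```

>>> servo_tool([
  [0,0.0005,0.0036,0,0,0,0.2],
  [-0.03,0.0005,0.0036,0,0,0,0.2],
  [-0.05,0.0005,0.0036,0,0,0,0.2],
  [-0.07,0.0005,0.0036,0,0,0,0.2],
  [-0.08,0.0005,0.0036,0,0,0,0.2],
])

```text
t: 11.68
tcp_pos: [0.598, -0.0807, 0.09]
tool_rot: [2.115, 2.322, -0.001]
force: [0.4, 0.1, -4.7]
opening: 0.0335
finger_force: 60.6
```

>>> servo_tool([
  [-0.03,0,0,0,0,0,0.2],
  [-0.06,0,0,0,0,0,0.2],
  [-0.09,0,0,0,0,0,0.2],
  [-0.12,0,0,0,0,0,0.2],
  [-0.15,0,0,0,0,0,0.2],
])

```text
t: 12.3
tcp_pos: [0.6036, -0.1353, 0.0896]
tool_rot: [-2.093, -2.314, -0.027]
force: [-6.4, 46.7, -5.1]
opening: 0.034
finger_force: 63.0
```

Run:
```python
from h import *
o=ctrl.get_obs();M=R.from_rotvec(o['tool_rot']).as_matrix();print(o['tcp_pos'],M,o['force'],o['moment'])
u=np.array([.0958,-.9954]);v=np.array([.9954,.0958]);O=np.array([.5984,-.1447])
c=np.array(o['tcp_pos'][:2])-.014*u-.006*v;print((c-O)@u,(c-O)@v)
g=imaging.grab_frame('side');K=np.array(g['mtx']);e,A=cam(g);px=w2p(K,e,A,[.6,-.13,.09])[0];x0,y0=(px-[50,50]).astype(int)
f=imaging.grab_frame('wrist');im=np.zeros((500,800,3),np.uint8)
im[:,:500]=cv2.resize(g['color'][y0:y0+100,x0:x0+100],(500,500),interpolation=cv2.INTER_CUBIC)
im[:,500:]=cv2.resize(f['color'][100:350,240:390],(300,500),interpolation=cv2.INTER_CUBIC)
cv2.imwrite('pics/w5.png',im);print(x0,y0)
```

```text
[ 0.6036 -0.1353  0.0896] [[-0.1003  0.995  -0.0044]
 [ 0.9946  0.1003  0.0269]
 [ 0.0272 -0.0017 -0.9996]] [-6.4278 46.7112 -5.0664] [10.2256  1.104  -0.524 ]
-0.022846731857023524 0.00011835983329074941
308 196
```

View pics/w5.png

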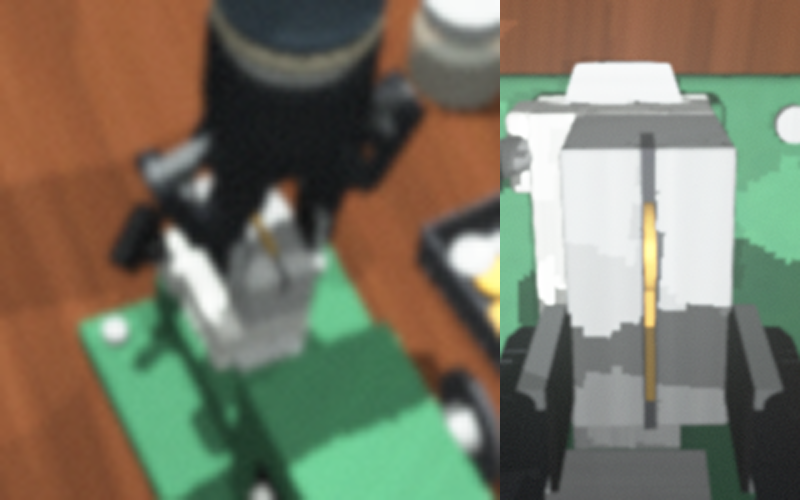

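Run:
```python
from h import *
o=ctrl.get_obs();f=imaging.grab_frame('wrist');K=np.array(f['mtx']);e,A=cam(f,o)
u=np.array([.0958,-.9954]);v=np.array([.9954,.0958]);O=np.array([.5984,-.1447])
for n,a,b,z in [('tip',-.067,0,.0495),('head top edge',.055,0,.115),('towerfront',.033-.0228,.006,.105),('towerrear',-.033-.0228,.006,.105),('plate',-.075,.05,.006)]:
    q=w2p(K,e,A,np.r_[O+a*u+b*v,z])[0];print(n,(q-[240,100])*2+[500,0])
print(e, A)
```

```text
tip [622.3916  62.3756]
head top edge [614.2744 614.7974]
towerfront [640.851  424.3722]
towerrear [641.7071 142.4066]
plate [777.0355  27.6494]
[ 0.5979 -0.061   0.2413] [[ 0.9948 -0.0979 -0.0276]
 [ 0.1017  0.9537  0.2829]
 [-0.0014 -0.2842  0.9588]]
```

The rail tip and tower project where predicted, so nothing has slipped much, and the resistance is axial at rail level. I back off a little and read the forces.

>>> servo_tool([
  [0.03,0,0,0,0,0,0.2],
  [0.05,0,0,0,0,0,0.2],
  [0.05,0,0,0,0,0,0.2],
])

```text
t: 12.82
tcp_pos: [0.6032, -0.1303, 0.0902]
tool_rot: [2.114, 2.322, -0.0]
force: [1.3, 0.9, -7.0]
opening: 0.0339
finger_force: 62.9
```

```bash
cat >> h.py <<'E'
def st():
    o=ctrl.get_obs();M=R.from_rotvec(o['tool_rot']).as_matrix()
    u=np.array([.0958,-.9954]);v=np.array([.9954,.0958]);O=np.array([.5984,-.1447])
    c=np.array(o['tcp_pos'][:2])-.014*u-.006*v
    print('mach xy',(c-O)@u*1e3,(c-O)@v*1e3,'under z',o['tcp_pos'][2]*1e3-48.4,'yaw',np.degrees(np.arctan2(M[1,1],M[0,1])),'z',M[:,2],'F',o['force'],'M',o['moment'],'q',np.array(o['joint_positions']))
E
python3 -c "
from h import *
st()"
```

```text
mach xy -27.919988687409834 0.1275448005002549 under z 41.847145633664404 yaw 5.380997104652659 z [ 0.0009 -0.0012 -1.    ] F [ 1.319   0.8703 -6.9551] M [ 0.1634 -0.4109 -0.0667] q [ 0.5675  0.5894 -0.5894  1.7764  0.4073  0.8987 -0.108 ]
```

>>> servo_tool([
  [0,0,0.001,0,0,0,0.2],
  [0,0,0.002,0,0,0,0.2],
  [0,0,0.003,0,0,0,0.2],
  [0,0,0.003,0,0,0,0.2],
])

```text
t: 13.32
tcp_pos: [0.603, -0.1304, 0.0894]
tool_rot: [2.114, 2.322, -0.002]
force: [-2.1, -2.2, 2.0]
opening: 0.0339
finger_force: 64.0
```

```bash
python3 -c "
from h import *
st()"
```

```text
mach xy -27.83901858056011 -0.06994877021432187 under z 40.98208432674358 yaw 5.383718783752635 z [ 0.0005 -0.0019 -1.    ] F [-2.0696 -2.2334  1.9931] M [-0.6544  0.2592 -0.0736] q [ 0.5671  0.5904 -0.5891  1.7772  0.4092  0.8978 -0.1095]
```

>>> servo_tool([
  [-0.005,0,-0.001,0,0,0,0.2],
  [-0.01,0,-0.001,0,0,0,0.2],
  [-0.015,0,-0.001,0,0,0,0.2],
  [-0.02,0,-0.001,0,0,0,0.2],
  [-0.02,0,-0.001,0,0,0,0.2],
])

```text
t: 13.95
tcp_pos: [0.6044, -0.1389, 0.0895]
tool_rot: [2.113, 2.324, 0.002]
force: [0.2, 3.4, 1.7]
opening: 0.0341
finger_force: 64.0
```

```bash
python3 -c "
from h import *
st()"
```

```text
mach xy -19.207055376890356 0.5415533726278553 under z 41.05048682979204 yaw 5.433799830486899 z [ 0.0015  0.0002 -1.    ] F [0.21   3.3566 1.6815] M [ 0.6648 -0.1578  0.057 ] q [ 0.5799  0.5946 -0.5889  1.7695  0.408   0.9003 -0.0926]
```

Past the jam with 3 N. I go on gently.

>>> servo_tool([
  [-0.01,0,0,0,0,0,0.2],
  [-0.02,0,0,0,0,0,0.2],
  [-0.03,0,0,0,0,0,0.2],
  [-0.04,0,0,0,0,0,0.2],
  [-0.05,0,0,0,0,0,0.2],
])

```text
t: 14.58
tcp_pos: [0.6066, -0.1637, 0.0895]
tool_rot: [2.113, 2.324, 0.002]
force: [0.4, 6.0, 5.6]
opening: 0.034
finger_force: 64.3
```

```bash
python3 -c "
from h import *
st()"
```

```text
mach xy 5.7189885253758375 0.3249237096336569 under z 41.059989898875465 yaw 5.432208257540649 z [ 0.001   0.0006 -1.    ] F [0.4017 6.0416 5.6252] M [ 1.4235 -0.1409 -0.0106] q [ 0.6123  0.6055 -0.5853  1.7492  0.4086  0.9101 -0.0513]
```

>>> servo_tool([
  [-0.01,0,-0.0006,0,0,0,0.2],
  [-0.02,0,-0.0006,0,0,0,0.2],
  [-0.028,0,-0.0006,0,0,0,0.2],
  [-0.034,0,-0.0006,0,0,0,0.2],
  [-0.038,0,-0.0006,0,0,0,0.2],
])

```text
t: 15.2
tcp_pos: [0.6081, -0.1795, 0.0894]
tool_rot: [-2.111, -2.323, -0.006]
force: [-0.1, 11.5, 4.8]
opening: 0.034
finger_force: 64.2
```

```bash
python3 -c "
from h import *
st()"
```

```text
mach xy 21.579456866233482 0.2749771819589381 under z 41.02567035251041 yaw 5.479138330402579 z [-0.      0.0049 -1.    ] F [-0.069  11.4872  4.8358] M [ 2.5871 -0.153  -0.1318] q [ 0.6347  0.6145 -0.5848  1.7333  0.4058  0.9184 -0.0209]
```

>>> servo_tool([
  [-0.004,0,0,0,0,0,0.2],
  [-0.008,0,0,0,0,0,0.2],
  [-0.008,0,0,0,0,0,0.2],
])

```text
t: 15.58
tcp_pos: [0.6081, -0.1795, 0.0894]
tool_rot: [-2.105, -2.322, -0.009]
force: [-1.6, 16.2, 6.2]
opening: 0.0341
finger_force: 64.3
```

```bash
python3 -c "
from h import *
st()"
```

```text
mach xy 21.583517923142754 0.30221957849671266 under z 41.02268814129287 yaw 5.60358848105373 z [-0.0013  0.0092 -1.    ] F [-1.5829 16.2197  6.1609] M [ 3.3977  0.0982 -0.3343] q [ 0.6381  0.6164 -0.5875  1.7312  0.4026  0.9209 -0.0149]
```

Axial force rises with no further motion, so the carriage is home. I release, lift, and fit the wing angle from the picture already taken.

>>> servo_tool([
  [0.002,0,0,0,0,0,0.8],
  [0.004,0,0,0,0,0,0.8],
  [0.004,0,0,0,0,0,0.8],
  [0.004,0,-0.08,0,0,0,0.8],
  [0.004,0,-0.2,0,0,0,0.8],
])

```text
t: 16.2
tcp_pos: [0.6066, -0.1864, 0.1886]
tool_rot: [-2.113, -2.32, 0.005]
force: [1.0, -0.6, -0.5]
opening: 0.0683
finger_force: 0.0
```

>>> servo_tool([
  [0.04,-0.05,-0.04,0,0,0,0.55],
  [0.04,-0.08,-0.06,0,0,0,0.52],
  [0.04,-0.08,-0.06,0,0,0,0.52],
])

```text
t: 16.58
tcp_pos: [0.5656, -0.1707, 0.2195]
tool_rot: [2.115, 2.321, -0.003]
force: [-0.1, -1.0, -0.6]
opening: 0.0448
finger_force: 0.0
```

```bash
cat >> h.py <<'E'
S_,C_=np.sin(.61),np.cos(.61)
def frame(yaw):
    a=np.radians(yaw);u=np.array([np.cos(a),np.sin(a),0]);v=np.array([-u[1],u[0],0]);return u,v
def wing(c,yaw,th):
    u,v=frame(yaw);Z=np.array([0,0,1.]);k=c-.022*u-.045*v+.049*Z;n=C_*Z-S_*v;eb=C_*v+S_*Z
    d=np.cos(th)*u+np.sin(th)*eb;p=np.cross(n,d);return k,n,eb,d,p
def fit(mask,K,e,A,c,yaw,off=(0,0),s=1):
    res=[]
    for deg in range(0,180,3):
        k,n,eb,d,p=wing(c,yaw,np.radians(deg))
        P=[k+i*.017*d+j*.005*p+l*.01*n for i in(1,-1) for j in(1,-1) for l in(1,-1)]
        q=((w2p(K,e,A,P)-off)*s).astype(np.float32)
        m=np.zeros(mask.shape,np.uint8);cv2.fillConvexPoly(m,cv2.convexHull(q).astype(int),1)
        res.append(((m&mask).sum()/max(1,(m|mask).sum()),deg))
    return sorted(res)[::-1][:4]
E
python3 - <<'E'
from h import *
st()
d=np.load('w3.npz');e,A=cam({'hand_eye':d['H']},{'tcp_pos':d['p'],'tool_rot':d['r']})
g=cv2.imread('pics/w3.png').max(2);m=(g<75).astype(np.uint8);m[:, 222:]=0;m[300:]=0;print(m.sum())
print(fit(m,d['K'],e,A,np.array([.570,.0589,0]),-84.8,(212,108),4))
o=ctrl.get_obs();f=imaging.grab_frame('wrist');e,A=cam(f,o);K=np.array(f['mtx'])
u,v=frame(-84.5);c=np.r_[np.array([.5984,-.1447,.041])+.0216*u+.0003*v]
k,n,eb,dd,p=wing(c,-84.5,0);q=w2p(K,e,A,k)[0];print(k,q);x0,y0=(q-[50,50]).astype(int)
cr=cv2.resize(f['color'][y0:y0+100,x0:x0+100],None,fx=5,fy=5,interpolation=cv2.INTER_CUBIC)
m=((cr.max(2)<70)).astype(np.uint8);print(m.sum(),fit(m,K,e,A,c,-84.5,(x0,y0),5))
cv2.imwrite('pics/w6.png',cr)
E
```

```text
mach xy 8.707132275939363 -41.17774430779619 under z 171.1348468096243 yaw 5.306466003325096 z [ 0.     -0.0022 -1.    ] F [-0.1321 -1.036  -0.6207] M [ 0.0102 -0.021   0.0249] q [ 0.7197  0.4128 -0.6618  1.7184  0.2818  1.1066  0.0637]
12842
[(np.float64(0.5663028930299598), 126), (np.float64(0.5614790692788487), 123), (np.float64(0.5535651738804103), 129), (np.float64(0.5506318988961766), 120)]
[ 0.5539 -0.1486  0.09  ] [300.8327 160.4373]
0 [(np.float64(0.0), 177), (np.float64(0.0), 174), (np.float64(0.0), 171), (np.float64(0.0), 168)]
```

View pics/w6.png

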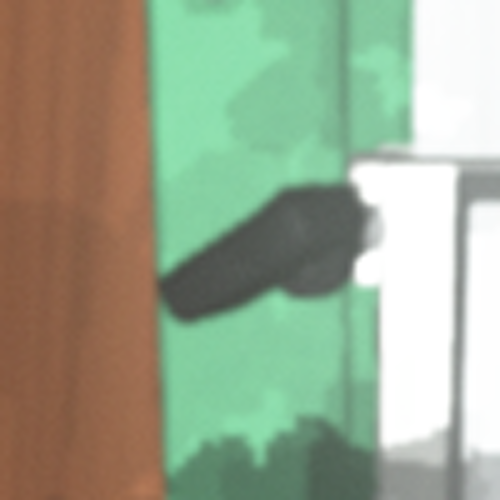

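The knob's dark wing runs from (165,290) to (365,200) in the crop, and the carriage is white at the right. Next I fit the wing angle with a better threshold.

Run:
```python
from h import *
o=ctrl.get_obs();f=imaging.grab_frame('wrist');e,A=cam(f,o);K=np.array(f['mtx'])
u,v=frame(-84.5);c=np.array([.5984,-.1447,.041])+.0216*u+.0003*v
cr=cv2.imread('pics/w6.png');m=(cr.max(2)<115).astype(np.uint8);m[:150]=0;m[330:]=0;m[:,370:]=0;m[:,:155]=0
print(m.sum())
k=wing(c,-84.5,0)[0];off=(w2p(K,e,A,k)[0]-[50,50]).astype(int)
for dy in(-.002,0,.002):
  for dx in (-.002,0,.002): print(dx,dy,fit(m,K,e,A,c+dx*u+dy*v,-84.5,off,5)[:2])
```

```text
15923
-0.002 -0.002 [(np.float64(0.4954181238655983), 96), (np.float64(0.4894568113062717), 99)]
0 -0.002 [(np.float64(0.6106401636948261), 117), (np.float64(0.6099520862447594), 114)]
0.002 -0.002 [(np.float64(0.6846304303067737), 117), (np.float64(0.6823282642894599), 114)]
-0.002 0 [(np.float64(0.5489452794006154), 123), (np.float64(0.5484884356219268), 120)]
0 0 [(np.float64(0.7116472114137484), 117), (np.float64(0.708788140325938), 120)]
0.002 0 [(np.float64(0.7397373591148796), 120), (np.float64(0.7311953352769679), 117)]
-0.002 0.002 [(np.float64(0.6316284759798617), 123), (np.float64(0.6213977979894686), 120)]
0 0.002 [(np.float64(0.7625260681246993), 117), (np.float64(0.7498963730569949), 120)]
0.002 0.002 [(np.float64(0.710246641267295), 123), (np.float64(0.7094906819682121), 120)]
```

```bash
cat >> h.py <<'E'
U0,V0=frame(-84.5);CH=np.array([.5984,-.1447,.041])+.0218*U0+.0008*V0
def kpose(ya,h):  # tool y angle (deg) in (u,eb) plane, h = TCP distance along n from knob_grip
    k,n,eb,d,p=wing(CH,-84.5,0);a=np.radians(ya);y=np.cos(a)*U0+np.sin(a)*eb
    return k+h*n, np.c_[np.cross(y,-n),y,-n]
E
python3 - <<'E'
from h import *
print(inc(*kpose(125,.09)), kpose(125,.09)[0], ctrl.get_obs()['tcp_pos'])
E
```

```text
[ 0.0445 -0.1222  0.1092 -0.1885 -0.0591 -0.1892] [ 0.5031 -0.1537  0.1638] [ 0.566  -0.1702  0.2183]
```

>>> servo_tool([
  [0.009,-0.024,0.02,-0.038,-0.012,-0.038,0.5],
  [0.018,-0.048,0.04,-0.076,-0.024,-0.076,0.5],
  [0.027,-0.073,0.065,-0.113,-0.035,-0.113,0.5],
  [0.036,-0.098,0.087,-0.15,-0.047,-0.15,0.5],
  [0.0445,-0.122,0.109,-0.188,-0.059,-0.189,0.5],
])

```text
t: 17.3
tcp_pos: [0.5043, -0.1594, 0.1595]
tool_rot: [1.208, 2.381, 0.342]
force: [-0.2, -0.6, -0.9]
opening: 0.0431
finger_force: 0.0
```

>>> servo_tool([
  [0,0,0,0,0,-0.055,0.5],
  [0,0,0,0,0,-0.11,0.5],
  [0,0,0,0,0,-0.165,0.5],
  [0,0,0,0,0,-0.22,0.5],
  [0,0,0,0,0,-0.275,0.5],
])

```text
t: 17.92
tcp_pos: [0.5071, -0.1598, 0.1609]
tool_rot: [0.095, 2.623, 0.053]
force: [-0.1, -0.1, -0.6]
opening: 0.0425
finger_force: 0.0
```

Run:
```python
from h import *
print(inc(*kpose(208,.09)), inc(*kpose(208,.03))[:3]);st()
```

```text
[ 0.0051  0.012  -0.0088 -0.0039 -0.031  -0.2061] [-0.0053  0.0171  0.1106]
mach xy -7.726282367902704 -98.32894204707915 under z 112.45043096646131 yaw 86.71063726947936 z [ 0.495   0.0199 -0.8687] F [-0.1289 -0.0997 -0.6003] M [-0.0314  0.4638 -0.0249] q [ 1.4077  0.4124 -1.2692  2.2333  0.7726  0.3503  1.0888]
```

>>> servo_tool([
  [0.005,0.012,-0.009,0,-0.01,-0.05,0.5],
  [0.005,0.012,-0.009,0,-0.02,-0.1,0.5],
  [0.005,0.012,-0.009,0,-0.03,-0.15,0.5],
  [0.005,0.012,-0.009,0,-0.03,-0.206,0.5],
  [0.005,0.012,-0.009,0,-0.03,-0.206,0.5],
])

```text
t: 18.55
tcp_pos: [0.5031, -0.1537, 0.164]
tool_rot: [-0.717, 2.437, -0.168]
force: [-0.5, -0.0, 0.5]
opening: 0.0423
finger_force: 0.0
```

Run:
```python
from h import *
print(inc(*kpose(208,.09)), inc(*kpose(208,-.003)),kpose(208,.09)[1]);st()
```

```text
[ 0.0004  0.0002  0.0004 -0.0035 -0.002  -0.0027] [-0.0008  0.0022  0.1863 -0.0035 -0.002  -0.0027] [[-0.6754 -0.4677  0.5702]
 [-0.5367  0.842   0.0549]
 [-0.5058 -0.2689 -0.8196]]
mach xy -14.202568272223894 -101.69709847077333 under z 115.63189805007289 yaw 118.28568914156997 z [ 0.571   0.0424 -0.8198] F [-0.4711 -0.0346  0.4615] M [-0.0534  0.5984 -0.0439] q [ 1.5072  0.4495 -1.3586  2.2922  1.0157  0.2647  1.5188]
```

>>> servo_tool([
  [0,0,0.05,0,0,0,0.5],
  [0,0.001,0.1,0,0,0,0.5],
  [0,0.002,0.15,0,0,0,0.5],
  [0,0.002,0.183,0,0,0,0.5],
  [0,0.002,0.183,0,0,0,0.5],
])

```text
t: 19.18
tcp_pos: [0.555, -0.1478, 0.0881]
tool_rot: [-0.72, 2.438, -0.167]
force: [0.2, -0.2, 1.0]
opening: 0.0425
finger_force: 0.0
```

Run:
```python
from h import *
print(inc(*kpose(208,-.003)));st()
o=ctrl.get_obs();f=imaging.grab_frame('wrist');cv2.imwrite('pics/w7.png',f['color'])
```

```text
[-0.0002 -0.002   0.0021 -0.0029 -0.0022 -0.0022]
mach xy -15.052454992480461 -49.51651155956613 under z 39.67389989368528 yaw 118.41641009083406 z [ 0.5697  0.0435 -0.8207] F [ 0.1665 -0.2323  1.048 ] M [0.0191 0.6167 0.0262] q [ 1.1464  0.5835 -1.0463  2.2644  1.7587  0.2712  0.7962]
```

View pics/w7.png

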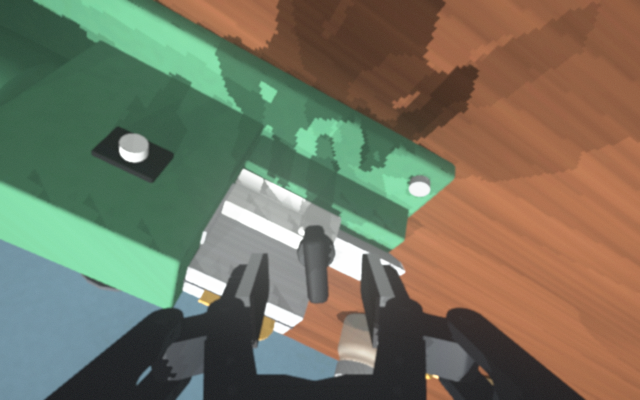

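The wing sits midway between the fingers at about (317,262), aligned with them, and the carriage's front end is at the headstock. I close and turn.

>>> servo_tool([
  [0,0,0,0,0,0,0],
  [0,0,0,0,0,0,0],
  [0,0,0,0,0,0,0],
  [0,0,0,0,0,0,0],
], newtons=60)

```text
t: 19.73
tcp_pos: [0.5542, -0.1483, 0.0892]
tool_rot: [-0.723, 2.437, -0.172]
force: [-4.0, 0.6, 3.0]
opening: 0.007
finger_force: 58.6
```

Run:
```python
from h import *
print(inc(*kpose(208,-.003)));st()
```

```text
[-0.0006 -0.0012  0.0049 -0.0038 -0.0024 -0.0011]
mach xy -14.641391440537738 -50.32355118873504 under z 40.838107995251185 yaw 118.50167886055246 z [ 0.5705  0.0408 -0.8203] F [-3.9697  0.6377  2.9891] M [0.1739 0.9737 0.2092] q [ 1.1487  0.5798 -1.0481  2.2661  1.7593  0.2717  0.7974]
```

>>> servo_tool([
  [0,0,0,0,0,0.05,0],
  [0,0,0,0,0,0.1,0],
  [0,0,0,0,0,0.15,0],
  [0,0,0,0,0,0.2,0],
  [0,0,0,0,0,0.25,0],
])

```text
t: 20.35
tcp_pos: [0.5539, -0.1487, 0.0891]
tool_rot: [0.271, 2.525, 0.14]
force: [-8.8, 0.2, 6.0]
opening: 0.0073
finger_force: 59.4
```

>>> servo_tool([
  [0,0,0,0,0,0.05,0],
  [0,0,0,0,0,0.1,0],
  [0,0,0,0,0,0.14,0],
  [0,0,0,0,0,0.16,0],
  [0,0,0,0,0,0.16,0],
])

```text
t: 20.98
tcp_pos: [0.553, -0.1486, 0.089]
tool_rot: [0.892, 2.408, 0.33]
force: [-15.7, -1.2, 14.3]
opening: 0.0076
finger_force: 64.0
```

```bash
cat >> h.py <<'E'
def ang():
    o=ctrl.get_obs();M=R.from_rotvec(o['tool_rot']).as_matrix();k,n,eb,d,p=wing(CH,-84.5,0)
    print('y angle',np.degrees(np.arctan2(M[:,1]@eb,M[:,1]@U0)),'moment along tool z',M[:,2]@np.array(o['moment']),'F',o['force'],o['opening'],(np.array(o['tcp_pos'])-k)@np.c_[U0,eb,n])
E
python3 -c "
from h import *
ang()"
```

```text
y angle 134.14963193216298 moment along tool z -0.663419264782984 F [-15.7476  -1.158   14.2996] 0.007596324031738976 [-0.0003 -0.0017 -0.    ]
```

>>> servo_tool([
  [0,0,0,0,0,0.02,0],
  [0,0,0,0,0,0.04,0],
  [0,0,0,0,0,0.04,0],
])

```text
t: 21.35
tcp_pos: [0.5529, -0.1485, 0.089]
tool_rot: [1.041, 2.359, 0.375]
force: [-14.8, -2.2, 13.8]
opening: 0.0073
finger_force: 83.6
```

```bash
python3 -c "
from h import *
ang()"
```

```text
y angle 127.16663529105351 moment along tool z -1.324439257110172 F [-14.824   -2.2121  13.7559] 0.007287987388612108 [-0.0004 -0.0018  0.    ]
```

>>> servo_tool([
  [0,0,0,0,0,-0.02,0.2],
  [0,0,0,0,0,-0.025,0.36],
  [0,0,0,0,0,-0.025,0.36],
  [0,0,-0.06,0,0,-0.025,0.36],
  [0,0,-0.16,0,0,-0.025,0.36],
])

```text
t: 21.98
tcp_pos: [0.5145, -0.1514, 0.1444]
tool_rot: [0.954, 2.394, 0.355]
force: [-1.0, -0.3, 0.8]
opening: 0.0305
finger_force: 0.0
```

>>> servo_tool([
  [0,0,-0.08,0,0,0,0.4],
  [0,0,-0.1,0,0,0,0.4],
  [0,0,-0.1,0,0,0,0.4],
])

```text
t: 22.35
tcp_pos: [0.4862, -0.1541, 0.1853]
tool_rot: [0.953, 2.394, 0.351]
force: [-0.9, -0.4, -0.4]
opening: 0.0341
finger_force: 0.0
```

Run:
```python
from h import *
ang()
o=ctrl.get_obs();f=imaging.grab_frame('wrist');e,A=cam(f,o);K=np.array(f['mtx'])
im=f['color'].copy();k=wing(CH,-84.5,0)[0];q=w2p(K,e,A,k)[0];print(q)
x0,y0=np.clip((q-[100,75]).astype(int),0,[440,250])
g=cv2.resize(im[y0:y0+150,x0:x0+200],None,fx=4,fy=4,interpolation=cv2.INTER_CUBIC);cv2.imwrite('pics/w8.png',g);print(x0,y0)
u=U0
for n,p in [('front top',CH+.033*U0-.024*V0+[0,0,.026]),('front tower',CH+.033*U0-.012*V0+[0,0,.064]),('wing ends',k)]: print(n,(w2p(K,e,A,p)[0]-[x0,y0])*4)
```

```text
y angle 131.29767531958967 moment along tool z 0.005455547158136608 F [-0.8805 -0.3634 -0.3618] 0.03412020351374368 [-0.0012 -0.0015  0.1172]
[316.3107 192.5777]
216 117
front top [260.517  443.1357]
front tower [358.4696 572.3661]
wing ends [401.2427 302.3107]
```

View pics/w8.png

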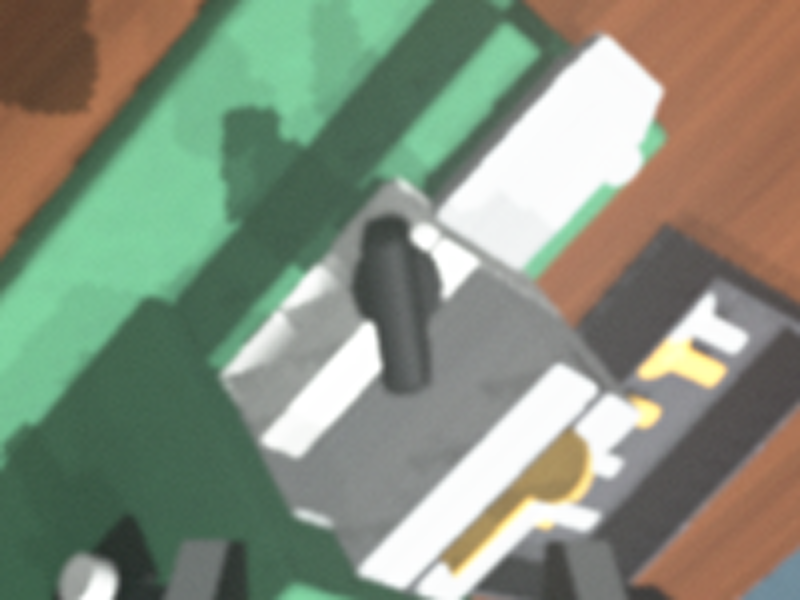

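The wing has turned about 70° and sits at (395,305). It stalled against about 1.3 N m, far above its 0.1 N m friction, so it is at its stop. The carriage's front (~(265,445)) meets the headstock, and the gripper is clear. I hand in.

```bash
python3 -c "
from workcell import ctrl
print(ctrl.finish_job())"
```

```text
the job is handed in; nothing more can be done
None
```

I slid the carriage onto the rail until it stopped against the headstock, knob on the robot's side, turned the clamp knob clockwise until it stalled, let go, and handed the job in at about 22 s; it jammed once partway (about 47 N), so I backed off, lowered it 1 mm and continued.

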